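# Set, shut and pin the clamshell drill jig

## Task

Get the drill jig ready for drilling: first turn its dial so that the pointer clicks in at the three-dot mark, then swing the standing-open cover plate down onto the jig. Then take the pin with the tall round head from the rack, push it down through the hole in the cover into the hole beneath until its collar sits on the cover and squeezes the springy cover fully shut, and finish still holding the pin's head with the gripper and pressing it down so the cover stays shut. Leave the other two pins and the loose things on the bench alone.

Things in the scene. Friction and masses are not known exactly. Their poses are not given: they have to be found in the camera images.
- jig: Clamshell drill jig of dark steel, screwed to the bench, 250 x 160 mm. Origin: centre of its underside, on the bench; x along its length, z up. The dial is on the -x end (nearer the robot). The lower half is a block 120 x 140 mm, 40 mm high, centred at x = +45 mm, y = 0. The hinge runs parallel to x along the block's +y side.
- dial (a joint): The jig's dial, radians, growing clockwise seen from above. It clicks into four places: 0.0 (one dot), 0.6 (two dots), 1.2 (three dots), 1.8 (four dots); end stops at -0.1 and 1.9. At 0 the pointer lies at yaw pi + 0.9 in the jig's frame, at value q at yaw pi + 0.9 - q. Peak turning moment about 0.05 Nm; let go within 0.2 rad of a place it snaps into it.
- dial_grip (a point): Point on the dial's axis, at jig (-70, 0, 50) mm, at the height to grip. The dial is a black disc 48 mm across with a bar on it, 46 mm long, 14 mm wide, its top 60 mm above the bench; the disc's top is 28 mm above the bench. The bar lies along the pointer, and the end with the white line is the pointer. The frame's x axis points along the pointer. The dots are on the aluminium ring around it.
- dial_pointer (a point): The pointer end of the dial's bar, 23 mm from the dial's axis, at the height of dial_grip.
- cover (a joint): Hinge of the cover plate, radians: 0 = lowered, and at rest there it stands 0.05 rad ajar on its springs; 1.5 = wide open. Starts standing open, 1.1 to 1.45. Stiff hinge (0.25 Nm friction) that stays roughly where it is left. Swing it down by pushing its outer (+y, later upper) face.
- cover_hinge (a point): Point on the hinge axis, mid-width of the cover, at jig (45, 62, 42) mm; the axis is along the jig's x. The cover is a steel plate 100 mm wide (along the hinge), 12 mm thick, reaching 138 mm from the hinge axis; its underside lies in the plane of the hinge axis.
- cover_hole (a point): Centre of the 15 mm through hole in the cover, at its outer (upper) face, 112 mm from the hinge axis, mid-width. In the jig's frame at (45, -50, 54) mm when fully shut, about 5.5 mm higher when resting ajar. A push of about 8 to 9 N down at the hole shuts it fully; it springs up again when the push ends.
- jig_hole (a point): Mouth of the hole in the lower half, at jig (45, -50, 40) mm: 13 mm wide with a 2 mm chamfer, straight down, 35 mm deep.
- rack: Light wooden rack 170 x 50 x 50 mm fixed to the bench, origin centre of its underside, three holes 55 mm apart in a row along its x, each 14 mm wide. A pin hangs in each by its collar (26 mm wide); which pin is where varies.
- pin: The steel pin to use, with the tall round head. Origin at the shank's tip, z up along the pin. Shank 10 mm thick, 42 mm long, nose tapered over 6 mm; collar 26 mm wide from 42 to 47 mm; round head 18 mm thick from 47 to 80 mm. About 0.12 kg. In the rack its tip is 8 mm above the bench; fully home with the cover shut, 12 mm.
- pin_tip (a point): The tip of the pin's shank (the pin's origin).
- pin_grip (a point): Point on the pin's axis to grip, 67 mm above its tip and 20 mm above the collar's top face.
- tee_pin: Another pin in the rack, with a crossbar (T) head 44 mm long, 69 mm tall overall; leave alone. Origin at its tip.
- square_pin: Another pin in the rack, with a low square head, 61 mm tall overall; leave alone. Origin at its tip.
- wrench: Loose spanner 170 mm long lying on the bench; leave alone.
- flange: Loose aluminium ring 52 mm across, 14 mm high; leave alone. Origin at the centre of its underside.
- spun_cone: Loose aluminium cone 70 mm across, 55 mm high; leave alone. Origin at the centre of its underside.
- spun_bowl: Loose aluminium bowl 110 mm across, 50 mm high; leave alone. Origin at the centre of its underside.
- oil: Clear bottle 60 mm across, 160 mm high; leave alone. Origin at the centre of its underside.
- hammer: Loose hammer 260 mm long; leave alone.
Things that resemble listed ones, but are neither listed nor needed, are in the scene too. Leave any blue look-alike of the pin alone.

How it is judged (in metres and radians):
On the way, in this order (a step that is already met when the one before it is completed fails the run):
1. the dial is clicked in at three dots (value of joint dial between 1.05 and 1.35 rad), for 0.3 s.
2. the cover is swung down (z of cover_hole in the frame of jig below 0.068 m), for 0.2 s.
3. the pin is through the cover and in the lower hole (z of pin_tip in the frame of jig below 0.03 m and horizontal distance between pin_tip and jig_hole below 0.004 m), for 0.1 s.
At the end, for the whole second after the job is handed in: For the last second: dial within 0.15 rad of three dots, cover hole within 2 mm of fully shut, pin tip within 3.5 mm of home depth and 4 mm of the hole axis, pin within 0.12 rad of upright, fingers on the pin and the pin pressing the jig, each above 3 N (all of step 1 and z of cover_hole in the frame of jig below 0.0562 m and z of pin_tip in the frame of jig below 0.0155 m and horizontal distance between pin_tip and jig_hole below 0.004 m and angle between pin's own z axis and vertical below 0.12 rad and contact force between the fingers and pin above 3 N and contact force between pin and jig above 3 N); the arm keeps its last pose, push and grip.
It fails at once if another pin is taken or shoved (distance of any of tee_pin, square_pin from where it was at the start of the episode above 0.03 m).
It fails at once if a loose thing on the bench is shoved (distance of any of wrench, flange, spun_cone, spun_bowl, oil, hammer from where it was at the start of the episode above 0.05 m).
It also fails if it takes over 61 s, if anything falls off the work surface, if the arm or the gripper's body presses on something with over 40 N, if the wrist force passes 120 N, or if a joint passes its speed limit or range.

## Robot

A 6-joint arm with a two-finger parallel gripper is mounted at the origin on the work surface. World frame = base frame: x ahead of the robot, y to its left, z up, the work surface at z = 0. Lengths are in mm, angles in rad, forces in N, time in s.
With the tool pointing down it reaches from about 350 to 775 mm from the base axis. Payload 7.3 kg.
Tool frame: the origin (TCP) lies on the centre line of the jaws, within the pads' length; the fingertips stand 22 mm ahead of it and the grasp point (between the pads) lies 3 mm ahead of it; x points along the fingers, z is the direction in which the jaws open and shut, and the axes are right-handed (so a half turn about x gives the same grasp; the last joint's range is limited). The gripper opens to 92 mm and grips with 3 to 60 N. Pads are 19 mm wide; open, the fingers measure 130 mm over their backs; the gripper's body (75 mm by 190 mm) begins 47 mm behind the grasp point.
Start: joints at [-1.484, 0.342, 1.524, -0, 1.275, -0.146], TCP at [121.14, -510.85, 248.741] pointing down, gripper open.
Joint ranges: [-2.53, 2.53], [-0.77, 2.02], [0.04, 2.7], [-1, 4.14], [0.28, 2.66], [-3.11, 3.11]. Speed limits (rad/s): [2.57, 2.57, 3.14, 3.14, 3.14, 3.14].

## Interface

Orientations are given as [roll, pitch, yaw] about the fixed x, y, z axes, in that order (R = Rz(yaw) Ry(pitch) Rx(roll)).
In Python, from plant import readout, imaging, bot gives the robot as it stands.
- The arm moves only by the tool arm_command, never from a script. Its argument "plan" is a list of rows, each an object of numbers: "tx", "ty", "tz": the shift along the tool's x, y, z in cm; "wx", "wy", "wz": the turn, a rotation vector about the tool's x, y, z in rad; "jaw": the opening, from -1 (shut) to 1 (fully open). In form: [{"tx": .., "ty": .., "tz": .., "wx": .., "wy": .., "wz": .., "jaw": ..}, ...]. A call has 1 to 20 rows; each row shifts and turns the commanded pose from where the row before left it, along the tool's axes as they then stand; what a row does not reach is not made up. A row lasts 1/10 s, in which the tool goes at most 50 mm and 8.59 degrees, less where a joint would pass 70% of its speed; a pose out of reach is approached as far as the arm can. A call with a gripper value outside its range is refused whole. The fingers move at their own pace and stop on an object; the grip force is fixed at half the most. Time passes only in rows, so rows that do not move let the fingers close. It gives the time, the measured TCP pose, the force and the opening at its end, in the units of the state.
- readout.get_obs(): the state, without advancing time (a new reading comes with each control period).
- imaging.capture(name): name is "scene" or "top" or "wrist"; returns the picture (480x640x3 uint8, blue, green, red); there is no depth.
- imaging.get_calibration(name): a dict with "fx", "fy", "cx", "cy" (pixels), "position" and "rotation" of the camera in the world; the wrist camera has in their place "mount" (4x4, takes a point from camera to tool coordinates, whose origin is the TCP and whose axes are the tool frame's). Camera axes: x right, y up, looking along -z (the intrinsics and any distortion apply to the point x, -y, -z); pixel columns grow to the right and rows downward; lengths in mm; the calibration is good to about 2 mm. A picture is of the moment at which its call begins: read the wrist's pose just before it. get_calibration takes no time and is no camera call.
- bot.close_job(): hands the job in, once; it reports no verdict.
The state is a dict: "time": time; "joint_positions": joint angles; "dq": joint speeds; "tau": joint torques, N m; "tool_pos": TCP position; "tcp_rot": TCP orientation; "contact_force": force on the tool from outside, world axes, zero at the start; "moment": the same for the moment, N m; "grip_width": finger opening in mm.
Only numpy, scipy, OpenCV 4.12 (cv2) and the standard library are available. Lean on these libraries where they do the work, as an engineer would, in place of code of your own. Each camera call takes 0.05 s, during which the arm holds its last target.

## Working session

There is one attempt and no reset: what is moved stays moved. The work goes in short steps, Python scripts to look and compute and a tool call to move; the robot and the scene stay as the last step left them, time stands still between calls to the robot, and variables do not carry over. Pictures are saved under pics/ and viewed, and the job is handed in when it is done.

Besides the shell and the picture viewer there is one more tool, called after "Call:" by a JSON object that holds its "api" and its "payload". arm_command: Moves the arm, as the interface text tells. Its arguments: {"type":"object","properties":{"plan":{"type":"array"}},"required":["plan"]}

```bash
ls; mkdir -p pics
python3 - <<'E'
from plant import readout, imaging, bot
import cv2
for n in ["scene","top"]:
    cv2.imwrite(f"pics/{n}0.png",imaging.capture(n)); print(n,imaging.get_calibration(n))
print(imaging.get_calibration("wrist"))
print(readout.get_obs())
E
```

```text
pics
scene {'fx': 436.31272689534205, 'fy': 436.31272689534205, 'cx': 322.9128771532986, 'cy': 239.35906163912398, 'position': array([1206.45601091, -168.44545373,  602.65962958]), 'rotation': array([0.91724684, 0.00583212, 1.34564119])}
top {'fx': 461.0769223641229, 'fy': 461.0769223641229, 'cx': 318.5623157466526, 'cy': 235.86791391888363, 'position': array([ 452.14011521,  -34.68598815, 1218.54703506]), 'rotation': array([ 7.48106212e-02,  1.16035448e-03, -1.58296801e+00])}
{'fx': 421.5286347650423, 'fy': 421.5286347650423, 'cx': 322.9140824037887, 'cy': 236.88488654625752, 'mount': array([[ 7.43791507e-04,  2.43872098e-01, -9.69807118e-01,
        -1.35942009e+02],
       [-1.01931343e-03,  9.69807068e-01,  2.43871304e-01,
         6.48655702e+01],
       [ 9.99999204e-01,  8.07148018e-04,  9.69916365e-04,
         9.29755553e-01],
       [ 0.00000000e+00,  0.00000000e+00,  0.00000000e+00,
         1.00000000e+00]])}
{'time': 0.1, 'joint_positions': array([-1.48399030e+00,  3.42631044e-01,  1.52489774e+00,  1.13964495e-05,
        1.27541316e+00, -1.46013010e-01]), 'dq': array([-0.00018832,  0.00071528, -0.00274342, -0.00046239,  0.0013626 ,
       -0.00096936]), 'tau': array([ 1.88520789e-03, -4.32004058e+01, -2.44695586e+01,  7.19144032e-02,
        5.25742513e-02, -5.39145628e-05]), 'tool_pos': array([ 121.11830009, -510.50214237,  248.13415625]), 'tcp_rot': array([2.98750268, 1.56944699, 1.64952206]), 'contact_force': array([-0.26327143, -0.15420167, -0.95830747]), 'moment': array([ 0.01391205,  0.00501726, -0.02443149]), 'grip_width': 91.726012988766}
```

View pics/scene0.png

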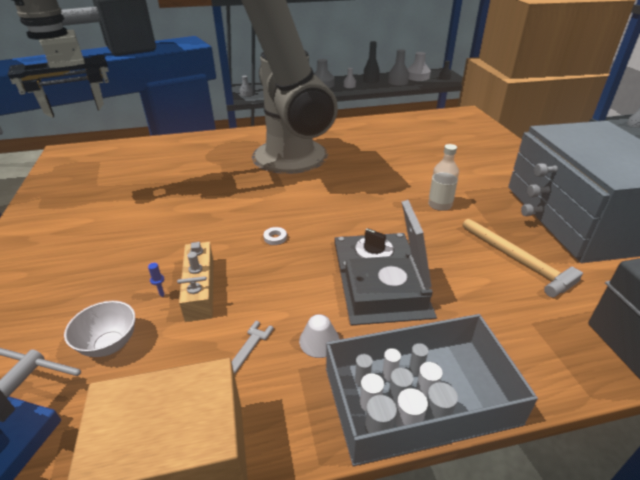

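View pics/top0.png

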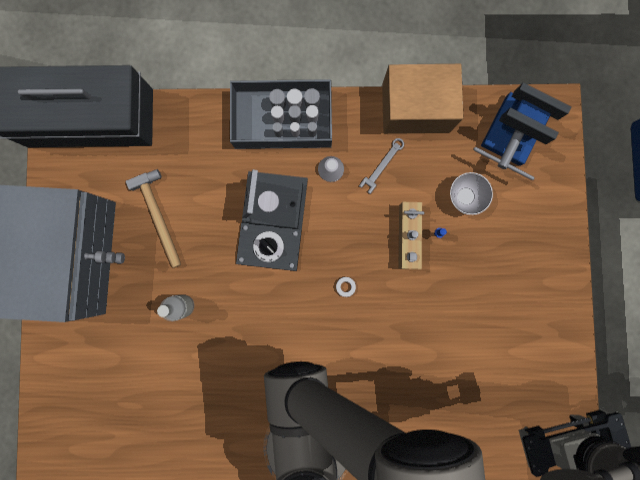

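The scene shows the jig at about (385,275), cover standing open at its right, and the rack at (197,280). In the top view the jig is at (272,222), the dial at (268,246) and the rack at (412,235). I'll zoom in.

```bash
cat > h.py <<'E'
import numpy as np, cv2
from scipy.spatial.transform import Rotation as Ro
from plant import readout, imaging, bot
def cam(name, obs=None):
    c=imaging.get_calibration(name)
    if 'mount' in c:
        T=np.eye(4); T[:3,:3]=Ro.from_euler('xyz',obs['tcp_rot']).as_matrix(); T[:3,3]=obs['tool_pos']
        M=T@c['mount']; R,p=M[:3,:3],M[:3,3]
    else: R=Ro.from_euler('xyz',c['rotation']).as_matrix(); p=np.array(c['position'])
    return c,R,p
def proj(C,P):
    c,R,p=C; q=(np.atleast_2d(P)-p)@R
    return np.c_[c['cx']+c['fx']*q[:,0]/-q[:,2], c['cy']-c['fy']*q[:,1]/-q[:,2]]
def ray(C,u,v):
    c,R,p=C; d=R@np.array([(u-c['cx'])/c['fx'],-(v-c['cy'])/c['fy'],-1]); return p,d
def unproj(C,u,v,z):
    p,d=ray(C,u,v); return p+d*(z-p[2])/d[2]
def crop(img,u0,v0,u1,v1,s,fn):
    cv2.imwrite(fn,cv2.resize(img[v0:v1,u0:u1],None,fx=s,fy=s,interpolation=cv2.INTER_CUBIC))
E
python3 - <<'E'
from h import *
t=cv2.imread('pics/top0.png'); s=cv2.imread('pics/scene0.png')
crop(t,220,155,330,285,5,'pics/tj.png'); crop(t,380,185,460,285,6,'pics/tr.png')
crop(s,320,190,450,330,5,'pics/sj.png'); crop(s,140,220,230,330,5,'pics/sr.png')
C=cam('top')
# jig plate corners guess, plate height?
for n,u,v,z in [('dial',268,246,28),('rackA',412,214,50),('rackC',412,258,50),('flange',346,287,14),('cone',331,169,0),('bottle',165,310,160)]:
    print(n,unproj(C,u,v,z).round(1))
E
```

```text
dial [516.7  96.6  28. ]
rackA [ 592.7 -273.3   50. ]
rackC [ 480.6 -270.3   50. ]
flange [ 408.4 -104.    14. ]
cone [722.7 -69.9   0. ]
bottle [366.6 317.1 160. ]
```

View pics/tj.png

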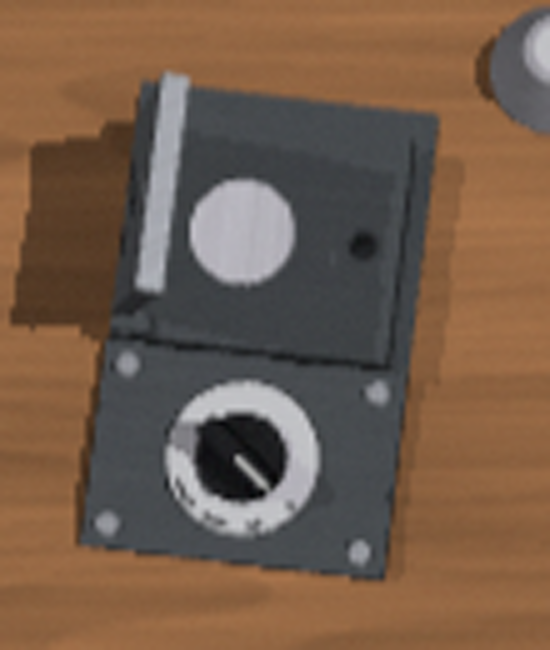

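View pics/tr.png

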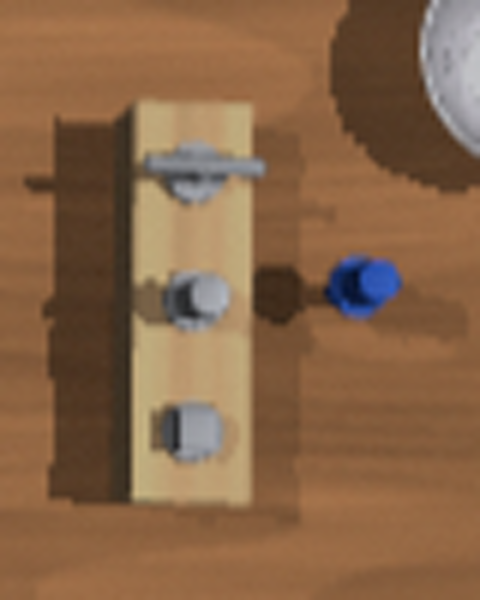

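View pics/sj.png

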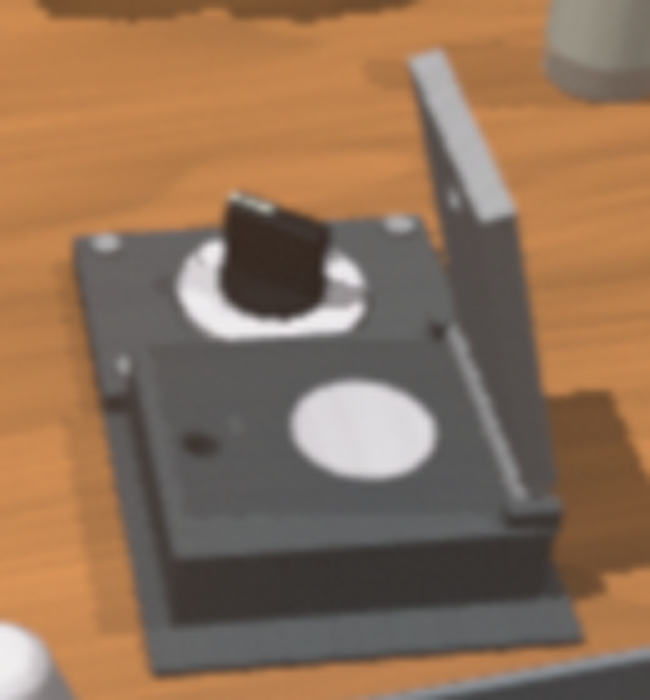

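View pics/sr.png

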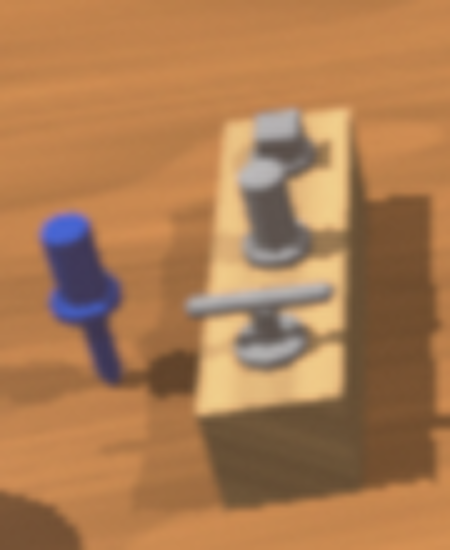

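Run:
```python
from h import *
from scipy.optimize import least_squares
o=readout.get_obs()
print(Ro.from_euler('xyz',o['tcp_rot']).as_matrix().round(3), o['tool_pos'])
top=cam('top');sc=cam('scene')
# jig features from crops -> pixels
def t(a,b): return (220+a/5-.4,155+b/5-.4)
def s(a,b): return (320+a/5-.4,190+b/5-.4)
P=[((45,-50,40),t(364,246),top),((45,-50,40),s(199,444),sc),
   ((-70,0,28),t(241,457),top),((-15,-70,40),t(387,362),top),((105,-70,40),s(178,555),sc),((-15,-70,40),s(140,350),sc)]
def f(p):
    R=Ro.from_euler('z',p[2]).as_matrix(); 
    return np.ravel([proj(C,R@np.array(X)+[p[0],p[1],0])[0]-uv for X,uv,C in P])
r=least_squares(f,[560,90,-.15]); print(r.x,r.fun.reshape(-1,2).round(1))
p=r.x;R=Ro.from_euler('z',p[2]).as_matrix()
for n,X in [('dial',(-70,0,50)),('hole',(45,-50,40)),('hinge',(45,62,42))]: print(n,(R@np.array(X)+[p[0],p[1],0]).round(1))
# cover top edge angle
for a in np.arange(1.0,1.5,.1):
    ca,sa=np.cos(a),np.sin(a)
    E=[R@np.array([45+dx,62-138*ca+ (0),42+138*sa])+[p[0],p[1],0] for dx in(-50,50)]
    print(round(a,2),proj(top,E).round(1).tolist(),proj(sc,E).round(1).tolist())
# pointer
def k(a,b,z): return unproj(top,*t(a,b),z)
a=k(238,456,60);b=k(268,491,60);print(a,b,'q=',np.pi+.9-(np.arctan2(*(b-a)[[1,0]])%(2*np.pi)-p[2]))
def tr(a,b): return (380+a/6-.4,185+b/6-.4)
print('pin head',unproj(top,*tr(210,295),88),'rack',[unproj(top,*tr(*q),50).round(1) for q in [(134,102),(252,102),(252,502),(132,502)]])
print('pin blue', unproj(top,*tr(350,295),45))
```

```text
[[-0.     0.973  0.231]
 [ 0.001  0.231 -0.973]
 [-1.     0.    -0.001]] [ 121.11830009 -510.50214237  248.13415625]
[ 5.86494410e+02  8.96730608e+01 -1.28784349e-01] [[-0.9 -0.2]
 [ 0.9 -0. ]
 [-0.6 -0.1]
 [-0.6  0.5]
 [-0.4  1.3]
 [-2.  -0.7]]
dial [517.1  98.7  50. ]
hole [624.7  34.3  40. ]
hinge [639.1 145.4  42. ]
1.0 [[269.8, 215.7], [275.1, 173.3]] [[379.1, 210.8], [391.1, 244.3]]
1.1 [[264.3, 214.7], [269.7, 172.1]] [[385.8, 207.3], [398.6, 240.6]]
1.2 [[258.6, 213.8], [264.0, 170.9]] [[392.9, 204.3], [406.6, 237.3]]
1.3 [[252.6, 212.9], [258.1, 169.9]] [[400.2, 201.8], [414.7, 234.7]]
1.4 [[246.5, 212.0], [252.1, 168.9]] [[407.7, 200.0], [423.0, 232.7]]
[515.51042723  95.12490765  60.        ] [497.71271971  80.11308831  60.        ] q= 0.07052525239053198
pin head [ 539.17119598 -270.61672779   88.        ] rack [array([ 624.9, -248.5,   50. ]), array([ 624.3, -298.7,   50. ]), array([ 454.4, -293.8,   50. ]), array([ 455. , -243.3,   50. ])]
pin blue [ 541.75117643 -339.12913435   45.        ]
```

Call:
{"api": "arm_command", "payload": {"plan": [{"ty": 4.4},{"ty": 4.4},{"ty": 4.4},{"ty": 4.4},{"ty": 4.4},{"ty": 4.4},{"ty": 1.88,"tz": -3.58},{"ty": 1.88,"tz": -3.58},{"ty": 1.88,"tz": -3.58},{"ty": 1.88,"tz": -3.58},{"ty": 1.88,"tz": -3.58},{"ty": 1.88,"tz": -3.58},{"ty": 1.88,"tz": -3.58},{"ty": 1.88,"tz": -3.58},{"ty": 1.88,"tz": -3.58},{"ty": 1.88,"tz": -3.58},{"ty": 1.88,"tz": -3.58},{"ty": 1.88,"tz": -3.58},{"ty": 1.88,"tz": -3.58},{"ty": 1.88,"tz": -3.58}]}}

```text
invalid input at $.plan[0]: expected keys tx, ty, tz, wx, wy, wz, jaw
```

Call:
{"api": "arm_command", "payload": {"plan": [{"wx": -0.149,"jaw": 0.0},{"wx": -0.149},{"wx": -0.149},{"wx": -0.149},{"wx": -0.149},{"wx": -0.149},{"wx": -0.149},{"wx": -0.149},{"wx": -0.149},{"wx": -0.149},{"wx": -0.149},{"wx": -0.149},{"wx": -0.149},{"wx": -0.149},{"wx": -0.149},{"wx": -0.149},{"wx": -0.149},{"wx": -0.149},{"wx": -0.149},{"wx": -0.149}]}}

```text
invalid input at $.plan[0]: expected keys tx, ty, tz, wx, wy, wz, jaw
```

Call:
{"api": "arm_command", "payload": {"plan": [{"tx": 0,"ty": 4.4,"tz": 0,"wx": 0,"wy": 0,"wz": 0,"jaw": 0},{"tx": 0,"ty": 4.4,"tz": 0,"wx": 0,"wy": 0,"wz": 0,"jaw": 0},{"tx": 0,"ty": 4.4,"tz": 0,"wx": 0,"wy": 0,"wz": 0,"jaw": 0},{"tx": 0,"ty": 4.4,"tz": 0,"wx": 0,"wy": 0,"wz": 0,"jaw": 0},{"tx": 0,"ty": 4.4,"tz": 0,"wx": 0,"wy": 0,"wz": 0,"jaw": 0},{"tx": 0,"ty": 4.4,"tz": 0,"wx": 0,"wy": 0,"wz": 0,"jaw": 0},{"tx": 0,"ty": 1.88,"tz": -3.58,"wx": 0,"wy": 0,"wz": 0,"jaw": 0},{"tx": 0,"ty": 1.88,"tz": -3.58,"wx": 0,"wy": 0,"wz": 0,"jaw": 0},{"tx": 0,"ty": 1.88,"tz": -3.58,"wx": 0,"wy": 0,"wz": 0,"jaw": 0},{"tx": 0,"ty": 1.88,"tz": -3.58,"wx": 0,"wy": 0,"wz": 0,"jaw": 0},{"tx": 0,"ty": 1.88,"tz": -3.58,"wx": 0,"wy": 0,"wz": 0,"jaw": 0},{"tx": 0,"ty": 1.88,"tz": -3.58,"wx": 0,"wy": 0,"wz": 0,"jaw": 0},{"tx": 0,"ty": 1.88,"tz": -3.58,"wx": 0,"wy": 0,"wz": 0,"jaw": 0},{"tx": 0,"ty": 1.88,"tz": -3.58,"wx": 0,"wy": 0,"wz": 0,"jaw": 0},{"tx": 0,"ty": 1.88,"tz": -3.58,"wx": 0,"wy": 0,"wz": 0,"jaw": 0},{"tx": 0,"ty": 1.88,"tz": -3.58,"wx": 0,"wy": 0,"wz": 0,"jaw": 0},{"tx": 0,"ty": 1.88,"tz": -3.58,"wx": 0,"wy": 0,"wz": 0,"jaw": 0},{"tx": 0,"ty": 1.88,"tz": -3.58,"wx": 0,"wy": 0,"wz": 0,"jaw": 0},{"tx": 0,"ty": 1.88,"tz": -3.58,"wx": 0,"wy": 0,"wz": 0,"jaw": 0},{"tx": 0,"ty": 1.88,"tz": -3.58,"wx": 0,"wy": 0,"wz": 0,"jaw": 0}]}}

```text
time: 2.1
tool_pos: [518.4, 100.2, 248.4]
tcp_rot: [-1.475, 1.57, -2.813]
contact_force: [-0.6, 0.0, 1.0]
grip_width: 46.0
```

Call:
{"api": "arm_command", "payload": {"plan": [{"tx": 0,"ty": 0,"tz": 0,"wx": -0.149,"wy": 0,"wz": 0,"jaw": 0},{"tx": 0,"ty": 0,"tz": 0,"wx": -0.149,"wy": 0,"wz": 0,"jaw": 0},{"tx": 0,"ty": 0,"tz": 0,"wx": -0.149,"wy": 0,"wz": 0,"jaw": 0},{"tx": 0,"ty": 0,"tz": 0,"wx": -0.149,"wy": 0,"wz": 0,"jaw": 0},{"tx": 0,"ty": 0,"tz": 0,"wx": -0.149,"wy": 0,"wz": 0,"jaw": 0},{"tx": 0,"ty": 0,"tz": 0,"wx": -0.149,"wy": 0,"wz": 0,"jaw": 0},{"tx": 0,"ty": 0,"tz": 0,"wx": -0.149,"wy": 0,"wz": 0,"jaw": 0},{"tx": 0,"ty": 0,"tz": 0,"wx": -0.149,"wy": 0,"wz": 0,"jaw": 0},{"tx": 0,"ty": 0,"tz": 0,"wx": -0.149,"wy": 0,"wz": 0,"jaw": 0},{"tx": 0,"ty": 0,"tz": 0,"wx": -0.149,"wy": 0,"wz": 0,"jaw": 0},{"tx": 0,"ty": 0,"tz": 0,"wx": -0.149,"wy": 0,"wz": 0,"jaw": 0},{"tx": 0,"ty": 0,"tz": 0,"wx": -0.149,"wy": 0,"wz": 0,"jaw": 0},{"tx": 0,"ty": 0,"tz": 0,"wx": -0.149,"wy": 0,"wz": 0,"jaw": 0},{"tx": 0,"ty": 0,"tz": 0,"wx": -0.149,"wy": 0,"wz": 0,"jaw": 0},{"tx": 0,"ty": 0,"tz": 0,"wx": -0.149,"wy": 0,"wz": 0,"jaw": 0},{"tx": 0,"ty": 0,"tz": 0,"wx": -0.149,"wy": 0,"wz": 0,"jaw": 0},{"tx": 0,"ty": 0,"tz": 0,"wx": -0.149,"wy": 0,"wz": 0,"jaw": 0},{"tx": 0,"ty": 0,"tz": 0,"wx": -0.149,"wy": 0,"wz": 0,"jaw": 0},{"tx": 0,"ty": 0,"tz": 0,"wx": -0.149,"wy": 0,"wz": 0,"jaw": 0},{"tx": 0,"ty": 0,"tz": 0,"wx": -0.149,"wy": 0,"wz": 0,"jaw": 0}]}}

```text
time: 4.1
tool_pos: [518.2, 98.5, 248.3]
tcp_rot: [1.608, 1.57, -3.027]
contact_force: [0.1, 1.3, -0.5]
grip_width: 45.6
```

Run:
```python
from h import *
o=readout.get_obs(); im=imaging.capture('wrist'); cv2.imwrite('pics/w1.png',im)
np.save('w1.npy',np.r_[o['tool_pos'],o['tcp_rot']])
R=Ro.from_euler('xyz',o['tcp_rot']).as_matrix()
print(o['time'],o['tool_pos'],R.round(3),o['joint_positions'].round(3),o['grip_width'],'jawyaw',np.arctan2(R[1,2],R[0,2]))
```

```text
4.1 [518.24733416  98.46141245 248.2699373 ] [[-0.001 -0.997 -0.077]
 [-0.    -0.077  0.997]
 [-1.     0.001 -0.   ]] [ 0.042  0.348  1.517 -0.     1.278 -1.606] 45.58403886149356 jawyaw 1.64814618712156
```

View pics/w1.png

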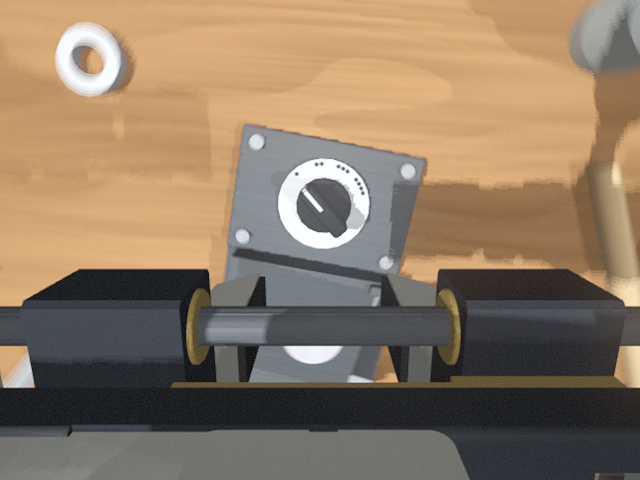

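Wrist view: dial at (324,206), pointer toward the single dot at (297,174), three dots at (342,169). Next I'll check the position against the top-camera fit.

Run:
```python
from h import *
w=np.load('w1.npy'); o={'tool_pos':w[:3],'tcp_rot':w[3:]}
C=cam('wrist',o); im=cv2.imread('pics/w1.png')
crop(im,225,110,435,300,4,'pics/w1c.png')
p0=np.array([586.5,89.7,0]);R=Ro.from_euler('z',-.129).as_matrix()
for X in [(-70,0,28),(-70,0,60),(-70+23*np.cos(np.pi+.9),23*np.sin(np.pi+.9),60),(-70-23*np.cos(np.pi+.9),-23*np.sin(np.pi+.9),60),(-125,-80,8),(-125,80,8)]: print(X,proj(C,R@np.array(X)+p0).round(1))
print(unproj(C,324,206,28))
```

```text
(-70, 0, 28) [[324.2 208.4]]
(-70, 0, 60) [[324.4 215.6]]
(np.float64(-84.29702927022528), np.float64(-18.01651892143212), 60) [[305.3 193.2]]
(np.float64(-55.70297072977472), np.float64(18.01651892143212), 60) [[342.9 237.5]]
(-125, -80, 8) [[246.3 124. ]]
(-125, 80, 8) [[425.7 162.3]]
[515.06184237  98.37543162  28.        ]
```

View pics/w1c.png

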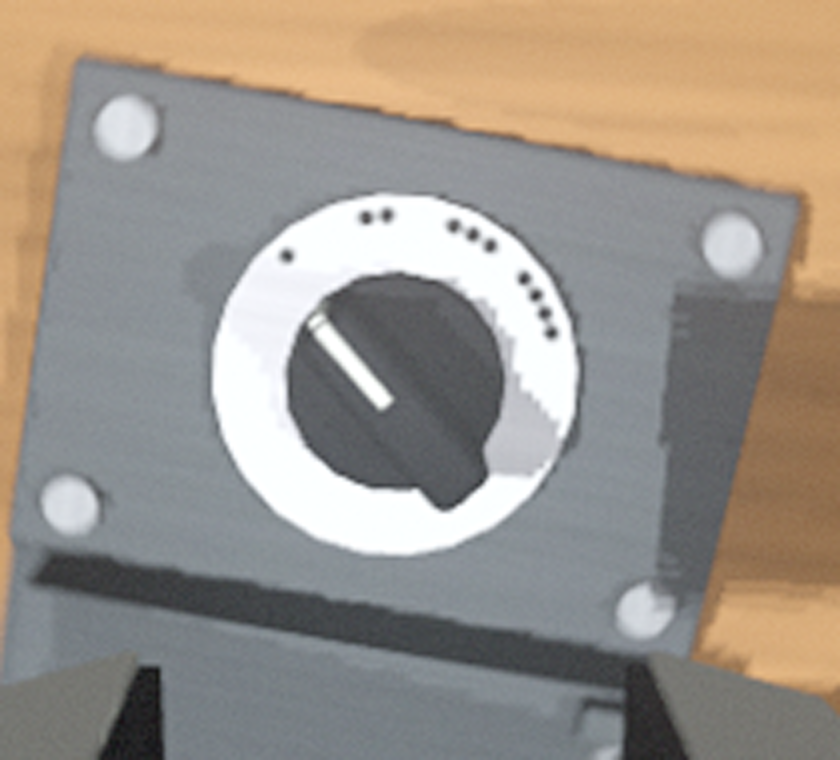

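Call:
{"api": "arm_command", "payload": {"plan": [{"tx": 2.4,"ty": 0,"tz": 0,"wx": -0.139,"wy": 0,"wz": 0,"jaw": 0},{"tx": 2.4,"ty": 0,"tz": 0,"wx": -0.139,"wy": 0,"wz": 0,"jaw": 0},{"tx": 2.4,"ty": 0,"tz": 0,"wx": -0.139,"wy": 0,"wz": 0,"jaw": 0},{"tx": 2.4,"ty": 0,"tz": 0,"wx": -0.139,"wy": 0,"wz": 0,"jaw": 0},{"tx": 2.4,"ty": 0.17,"tz": 0.17,"wx": -0.139,"wy": 0,"wz": 0,"jaw": 0},{"tx": 2.4,"ty": 0,"tz": 0,"wx": 0,"wy": 0,"wz": 0,"jaw": 0},{"tx": 2.4,"ty": 0,"tz": 0,"wx": 0,"wy": 0,"wz": 0,"jaw": 0},{"tx": 1.4,"ty": 0,"tz": 0,"wx": 0,"wy": 0,"wz": 0,"jaw": 0},{"tx": 1.0,"ty": 0,"tz": 0,"wx": 0,"wy": 0,"wz": 0,"jaw": 0},{"tx": 0,"ty": 0,"tz": 0,"wx": 0,"wy": 0,"wz": 0,"jaw": 0}]}}

```text
time: 5.15
tool_pos: [515.3, 98.8, 55.5]
tcp_rot: [0.877, 1.568, -3.071]
contact_force: [-0.2, -0.4, 0.5]
grip_width: 45.6
```

Run:
```python
from h import *
o=readout.get_obs(); im=imaging.capture('wrist'); cv2.imwrite('pics/w2.png',im)
R=Ro.from_euler('xyz',o['tcp_rot']).as_matrix()
print(o['time'],o['tool_pos'],o['joint_positions'].round(3),o['grip_width'],'jawyaw',np.arctan2(R[1,2],R[0,2]))
```

```text
5.15 [515.32062721  98.7630071   55.45297788] [ 0.043  0.578  1.752 -0.     0.814 -2.292] 45.562273001242275 jawyaw 2.3354290109526987
```

View pics/w2.png

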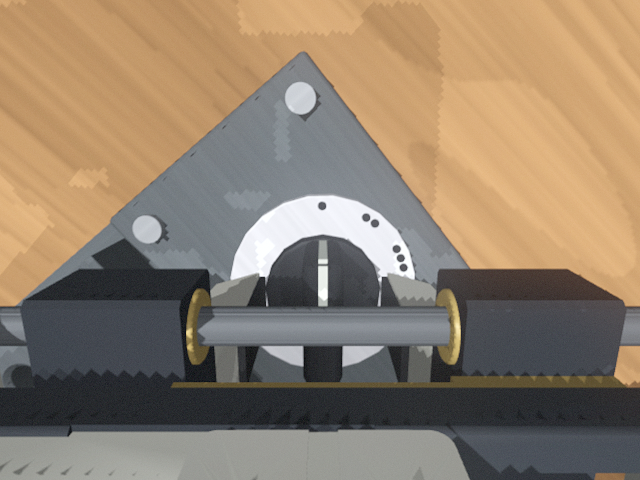

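The bar is vertical and centred between the fingers at (322,300). Close and turn.

Call:
{"api": "arm_command", "payload": {"plan": [{"tx": 0,"ty": 0,"tz": 0,"wx": 0,"wy": 0,"wz": 0,"jaw": -1},{"tx": 0,"ty": 0,"tz": 0,"wx": 0,"wy": 0,"wz": 0,"jaw": -1},{"tx": 0,"ty": 0,"tz": 0,"wx": 0,"wy": 0,"wz": 0,"jaw": -1},{"tx": 0,"ty": 0,"tz": 0,"wx": 0,"wy": 0,"wz": 0,"jaw": -1},{"tx": 0,"ty": 0,"tz": 0,"wx": 0,"wy": 0,"wz": 0,"jaw": -1},{"tx": 0,"ty": 0,"tz": 0,"wx": 0.12,"wy": 0,"wz": 0,"jaw": -1},{"tx": 0,"ty": 0,"tz": 0,"wx": 0.12,"wy": 0,"wz": 0,"jaw": -1},{"tx": 0,"ty": 0,"tz": 0,"wx": 0.12,"wy": 0,"wz": 0,"jaw": -1},{"tx": 0,"ty": 0,"tz": 0,"wx": 0.12,"wy": 0,"wz": 0,"jaw": -1},{"tx": 0,"ty": 0,"tz": 0,"wx": 0.12,"wy": 0,"wz": 0,"jaw": -1},{"tx": 0,"ty": 0,"tz": 0,"wx": 0.12,"wy": 0,"wz": 0,"jaw": -1},{"tx": 0,"ty": 0,"tz": 0,"wx": 0.12,"wy": 0,"wz": 0,"jaw": -1},{"tx": 0,"ty": 0,"tz": 0,"wx": 0.12,"wy": 0,"wz": 0,"jaw": -1},{"tx": 0,"ty": 0,"tz": 0,"wx": 0.12,"wy": 0,"wz": 0,"jaw": -1},{"tx": 0,"ty": 0,"tz": 0,"wx": 0.12,"wy": 0,"wz": 0,"jaw": -1},{"tx": 0,"ty": 0,"tz": 0,"wx": 0,"wy": 0,"wz": 0,"jaw": -1}]}}

```text
time: 6.8
tool_pos: [516.1, 98.3, 57.1]
tcp_rot: [-2.639, 1.57, -1.503]
contact_force: [-1.6, -3.8, 4.7]
grip_width: 13.3
```

Run:
```python
from h import *
o=readout.get_obs(); im=imaging.capture('wrist'); cv2.imwrite('pics/w3.png',im)
R=Ro.from_euler('xyz',o['tcp_rot']).as_matrix()
print(o['time'],o['tool_pos'],o['joint_positions'].round(3),o['grip_width'],'jawyaw',np.arctan2(R[1,2],R[0,2]),o['moment'])
```

```text
6.8 [516.1091351   98.25214746  57.05775319] [ 4.300e-02  5.760e-01  1.751e+00 -1.000e-03  8.140e-01 -1.093e+00] 13.265766533552277 jawyaw 1.1361930480555031 [-0.68338199  0.18070431  0.00468205]
```

View pics/w3.png

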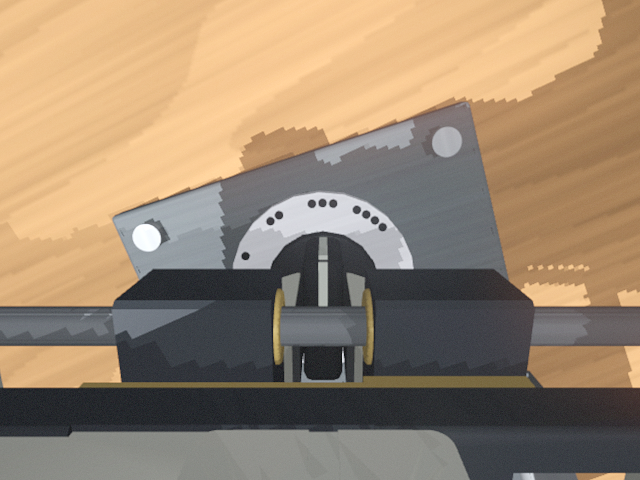

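Pointer is at the three dots (322,203). Next: release, lift, and go behind the cover.

Call:
{"api": "arm_command", "payload": {"plan": [{"tx": 0,"ty": 0,"tz": 0,"wx": 0,"wy": 0,"wz": 0,"jaw": -0.3},{"tx": 0,"ty": 0,"tz": 0,"wx": 0,"wy": 0,"wz": 0,"jaw": -0.3},{"tx": 0,"ty": 0,"tz": 0,"wx": 0,"wy": 0,"wz": 0,"jaw": -0.3},{"tx": -4,"ty": 0,"tz": 0,"wx": 0,"wy": 0,"wz": 0,"jaw": -0.3},{"tx": -4,"ty": 0,"tz": 0,"wx": 0,"wy": 0,"wz": 0,"jaw": -0.3},{"tx": -4,"ty": 0,"tz": 0,"wx": -0.1,"wy": 0,"wz": 0,"jaw": -1},{"tx": -4,"ty": 0,"tz": 0,"wx": -0.1,"wy": 0,"wz": 0,"jaw": -1},{"tx": -0.5,"ty": 0,"tz": 0,"wx": -0.106,"wy": 0,"wz": 0,"jaw": -1},{"tx": 0,"ty": 0,"tz": 2.44,"wx": 0,"wy": 0,"wz": 0,"jaw": -1},{"tx": 0,"ty": 0,"tz": 2.44,"wx": 0,"wy": 0,"wz": 0,"jaw": -1},{"tx": 0,"ty": -2.9,"tz": 2.44,"wx": 0,"wy": 0,"wz": 0,"jaw": -1},{"tx": 0,"ty": -2.9,"tz": 2.44,"wx": 0,"wy": 0,"wz": 0,"jaw": -1},{"tx": 0,"ty": -2.9,"tz": 0,"wx": 0,"wy": 0,"wz": 0,"jaw": -1},{"tx": 0,"ty": -2.9,"tz": 0,"wx": 0,"wy": 0,"wz": 0,"jaw": -1},{"tx": 0,"ty": 0,"tz": 0,"wx": 0,"wy": 0,"wz": 0,"jaw": -1}]}}

```text
time: 8.35
tool_pos: [645.9, 180.4, 220.1]
tcp_rot: [-2.751, 1.57, -1.309]
contact_force: [-0.8, -0.1, 0.2]
grip_width: 0.4
```

Run:
```python
from h import *
o=readout.get_obs(); im=imaging.capture('scene'); cv2.imwrite('pics/s4.png',im)
R=Ro.from_euler('xyz',o['tcp_rot']).as_matrix()
print(o['time'],o['tool_pos'],o['joint_positions'].round(3),o['grip_width'],'jawyaw',np.arctan2(R[1,2],R[0,2]),o['contact_force'])
```

```text
8.35 [645.90988456 180.37718519 220.05051782] [ 0.158  0.637  1.114 -0.     1.391 -1.285] 0.40987591710982124 jawyaw 1.4429189411597774 [-0.83262822 -0.12465488  0.187628  ]
```

View pics/s4.png

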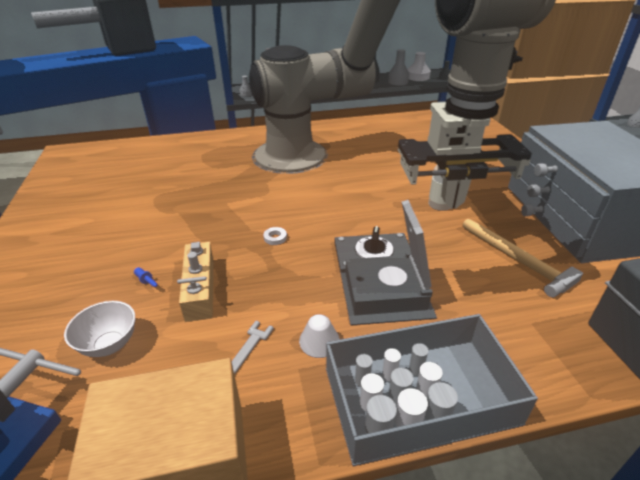

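Blue look-alike has toppled by itself at (147,278), clear of the rack. The gripper is behind the cover, so I'll descend and swing it down.

Call:
{"api": "arm_command", "payload": {"plan": [{"tx": 3.0,"ty": 0,"tz": 0,"wx": 0,"wy": 0,"wz": 0,"jaw": -1},{"tx": 3.1,"ty": 0,"tz": 0,"wx": 0,"wy": 0,"wz": 0,"jaw": -1},{"tx": 0,"ty": 0,"tz": -1.3,"wx": 0,"wy": 0,"wz": 0,"jaw": -1},{"tx": 0,"ty": 0,"tz": -1.35,"wx": 0,"wy": 0,"wz": 0,"jaw": -1},{"tx": 0.2,"ty": 0,"tz": -1.07,"wx": 0,"wy": 0,"wz": 0,"jaw": -1},{"tx": 0.29,"ty": 0,"tz": -1.07,"wx": 0,"wy": 0,"wz": 0,"jaw": -1},{"tx": 0.37,"ty": 0,"tz": -0.88,"wx": 0,"wy": 0,"wz": 0,"jaw": -1},{"tx": 0.45,"ty": 0,"tz": -0.84,"wx": 0,"wy": 0,"wz": 0,"jaw": -1},{"tx": 0.54,"ty": 0,"tz": -0.8,"wx": 0,"wy": 0,"wz": 0,"jaw": -1},{"tx": 0.61,"ty": 0,"tz": -0.74,"wx": 0,"wy": 0,"wz": 0,"jaw": -1},{"tx": 0.7,"ty": 0,"tz": -0.65,"wx": 0,"wy": 0,"wz": 0,"jaw": -1},{"tx": 0.74,"ty": 0,"tz": -0.61,"wx": 0,"wy": 0,"wz": 0,"jaw": -1},{"tx": 0.8,"ty": 0,"tz": -0.52,"wx": 0,"wy": 0,"wz": 0,"jaw": -1},{"tx": 0.84,"ty": 0,"tz": -0.45,"wx": 0,"wy": 0,"wz": 0,"jaw": -1},{"tx": 0.68,"ty": 0,"tz": -0.28,"wx": 0,"wy": 0,"wz": 0,"jaw": -1},{"tx": 0.67,"ty": 0,"tz": -0.2,"wx": 0,"wy": 0,"wz": 0,"jaw": -1},{"tx": 0,"ty": 0,"tz": 0,"wx": 0,"wy": 0,"wz": 0,"jaw": -1}]}}

```text
time: 10.1
tool_pos: [629.1, 74.0, 90.2]
tcp_rot: [1.69, 1.568, 3.132]
contact_force: [-0.2, -0.2, 0.4]
grip_width: 0.3
```

Run:
```python
from h import *
o=readout.get_obs(); im=imaging.capture('scene'); crop(im,280,60,540,330,2.2,'pics/s5.png')
print(o['time'],o['tool_pos'],o['contact_force'],o['moment'])
```

```text
10.1 [629.06514191  73.99216419  90.20997909] [-0.19892813 -0.18742871  0.37152237] [ 0.05564634 -0.15674143  0.04813517]
```

View pics/s5.png

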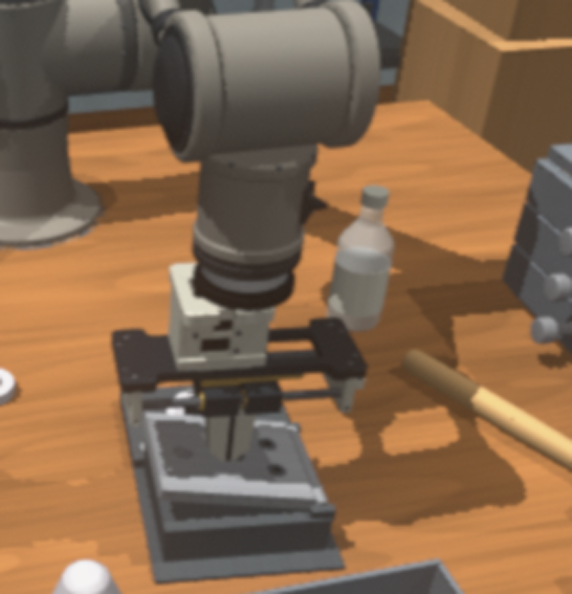

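Cover is nearly down; press it on.

Call:
{"api": "arm_command", "payload": {"plan": [{"tx": 0.4,"ty": 0,"tz": -0.1,"wx": 0,"wy": 0,"wz": 0,"jaw": -1},{"tx": 0.35,"ty": 0,"tz": -0.1,"wx": 0,"wy": 0,"wz": 0,"jaw": -1},{"tx": 0.25,"ty": 0,"tz": 0,"wx": 0,"wy": 0,"wz": 0,"jaw": -1},{"tx": 0.15,"ty": 0,"tz": 0,"wx": 0,"wy": 0,"wz": 0,"jaw": -1},{"tx": 0,"ty": 0,"tz": 0,"wx": 0,"wy": 0,"wz": 0,"jaw": -1},{"tx": 0,"ty": 0,"tz": 0,"wx": 0,"wy": 0,"wz": 0,"jaw": -1}]}}

```text
time: 10.75
tool_pos: [629.6, 72.3, 80.2]
tcp_rot: [1.205, 1.571, 2.648]
contact_force: [0.2, -0.3, 0.3]
grip_width: 0.4
```

Call:
{"api": "arm_command", "payload": {"plan": [{"tx": 0.2,"ty": 0,"tz": 0,"wx": 0,"wy": 0,"wz": 0,"jaw": -1},{"tx": 0.15,"ty": 0,"tz": 0,"wx": 0,"wy": 0,"wz": 0,"jaw": -1},{"tx": 0,"ty": 0,"tz": 0,"wx": 0,"wy": 0,"wz": 0,"jaw": -1},{"tx": 0,"ty": 0,"tz": 0,"wx": 0,"wy": 0,"wz": 0,"jaw": -1}]}}

```text
time: 11.15
tool_pos: [629.9, 71.9, 77.9]
tcp_rot: [-1.866, 1.569, -0.423]
contact_force: [-2.8, -0.9, 9.1]
grip_width: 0.6
```

Call:
{"api": "arm_command", "payload": {"plan": [{"tx": -2,"ty": 0,"tz": 0,"wx": 0,"wy": 0,"wz": 0,"jaw": -1},{"tx": -4,"ty": 0,"tz": 0,"wx": 0,"wy": 0,"wz": 0,"jaw": -1},{"tx": -4,"ty": 0,"tz": -1.3,"wx": 0,"wy": 0,"wz": 0,"jaw": -0.2},{"tx": -4,"ty": 0,"tz": -1.3,"wx": 0,"wy": 0,"wz": 0,"jaw": -0.2},{"tx": -3.2,"ty": 0,"tz": -1.2,"wx": 0,"wy": 0,"wz": 0,"jaw": -0.2},{"tx": 0,"ty": 0,"tz": 0,"wx": 0,"wy": 0,"wz": 0,"jaw": -0.2},{"tx": 0,"ty": 0,"tz": 0,"wx": 0,"wy": 0,"wz": 0,"jaw": -0.2}]}}

```text
time: 11.85
tool_pos: [624.8, 34.4, 249.1]
tcp_rot: [-1.343, 1.57, 0.099]
contact_force: [-0.2, -0.5, -0.8]
grip_width: 34.7
```

Run:
```python
from h import *
o=readout.get_obs(); im=imaging.capture('wrist'); cv2.imwrite('pics/w6.png',im)
np.save('w6.npy',np.r_[o['tool_pos'],o['tcp_rot']])
C=cam('wrist',o)
p0=np.array([586.5,89.7,0]);R=Ro.from_euler('z',-.129).as_matrix()
print(o['time'],o['tool_pos'],o['joint_positions'].round(2),o['contact_force'])
for X in [(45,-50,59.5),(-5,-76,60),(95,-76,60),(-70,0,60)]: print(X,proj(C,R@np.array(X)+p0).round(1))
```

```text
11.85 [624.83868408  34.36146741 249.11121694] [-0.07  0.53  1.22  0.    1.39 -1.51] [-0.1778559  -0.52570454 -0.8398951 ]
(45, -50, 59.5) [[323.8 215.9]]
(-5, -76, 60) [[289.5 151.1]]
(95, -76, 60) [[291.9 276.3]]
(-70, 0, 60) [[393.4  58.9]]
```

View pics/w6.png

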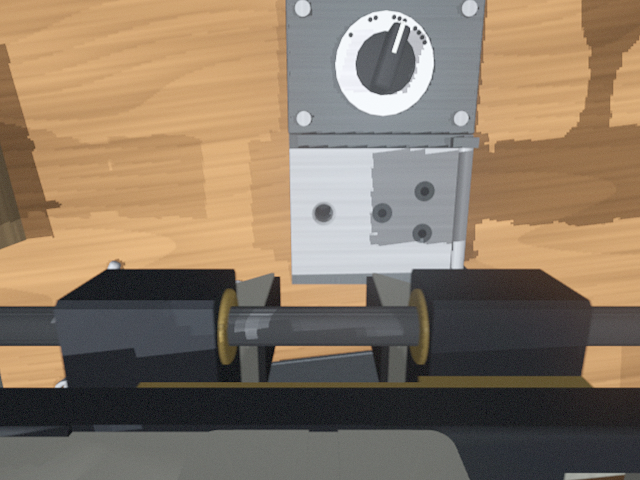

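Cover is down with the dial at three dots, and the cover hole is at (323,212) against a predicted (324,216). I'll measure it precisely.

Run:
```python
from h import *
w=np.load('w6.npy'); C=cam('wrist',{'tool_pos':w[:3],'tcp_rot':w[3:]})
im=cv2.imread('pics/w6.png'); g=cv2.cvtColor(im,cv2.COLOR_BGR2GRAY)
roi=g[195:230,305:342]; m=(roi<110).astype(np.uint8); n,l,st,ce=cv2.connectedComponentsWithStats(m)
for i in range(1,n): print(st[i],ce[i]+[305,195])
for z in (54,59.5): print(unproj(C,323,212,z))
crop(im,295,185,351,240,10,'pics/w6c.png')
```

```text
[ 10  10  16  16 204] [322.48039216 212.31862745]
[622.57878874  33.95965276  54.        ]
[621.53412783  34.0882188   59.5       ]
```

View pics/w6c.png

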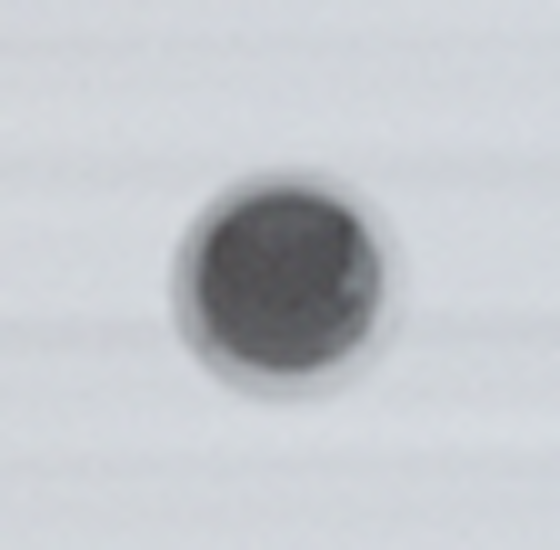

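Call:
{"api": "arm_command", "payload": {"plan": [{"tx": -0.7,"ty": 0.565,"tz": -3.915,"wx": 0,"wy": 0,"wz": 0,"jaw": -0.2},{"tx": -0.7,"ty": 0.565,"tz": -3.915,"wx": 0,"wy": 0,"wz": 0,"jaw": -0.2},{"tx": -0.7,"ty": 0.565,"tz": -3.915,"wx": 0,"wy": 0,"wz": 0,"jaw": -0.2},{"tx": -0.7,"ty": 0.565,"tz": -3.915,"wx": 0,"wy": 0,"wz": 0,"jaw": -0.2},{"tx": 0,"ty": 0.565,"tz": -3.915,"wx": 0,"wy": 0,"wz": 0,"jaw": -0.2},{"tx": 0,"ty": 0.565,"tz": -3.915,"wx": 0,"wy": 0,"wz": 0,"jaw": -0.2},{"tx": 0,"ty": 0.565,"tz": -3.915,"wx": 0,"wy": 0,"wz": 0,"jaw": -0.2},{"tx": 0,"ty": 0.565,"tz": -3.915,"wx": 0,"wy": 0,"wz": 0,"jaw": -0.2},{"tx": 0,"ty": 0,"tz": 0,"wx": 0,"wy": 0,"wz": 0,"jaw": -0.2},{"tx": 0,"ty": 0,"tz": 0,"wx": 0,"wy": 0,"wz": 0,"jaw": -0.2},{"tx": 0,"ty": 0,"tz": 0,"wx": 0,"wy": 0,"wz": 0,"jaw": -0.2}]}}

```text
time: 13.0
tool_pos: [540.2, -269.1, 275.7]
tcp_rot: [0.911, 1.569, 2.355]
contact_force: [-0.5, -0.4, 0.2]
grip_width: 36.7
```

Run:
```python
from h import *
o=readout.get_obs(); im=imaging.capture('wrist'); cv2.imwrite('pics/w7.png',im)
np.save('w7.npy',np.r_[o['tool_pos'],o['tcp_rot']])
C=cam('wrist',o);R=C[1]
print(o['time'],o['tool_pos'],o['joint_positions'].round(2),o['contact_force'],o['grip_width'])
for X in [(538,-271,88),(538,-271,55)]: print(X,proj(C,X).round(1))
x0,y0=[int(v) for v in proj(C,(538,-271,75))[0]]
crop(im,x0-35,y0-30,x0+35,y0+30,8,'pics/w7c.png');print(x0-35,y0-30)
```

```text
13.0 [ 540.2096871  -269.11284532  275.67173659] [-0.59  0.47  1.25  0.    1.43 -2.03] [-0.54337271 -0.35236396  0.18736631] 36.659802090344705
(538, -271, 88) [[320.9 214.8]]
(538, -271, 55) [[321.  207.4]]
285 181
```

View pics/w7.png

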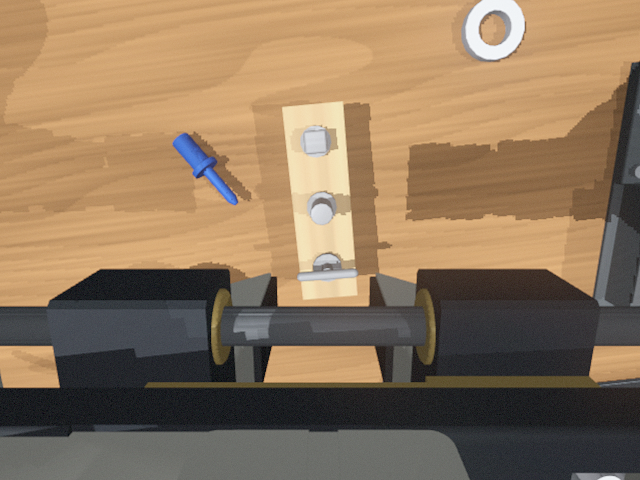

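View pics/w7c.png

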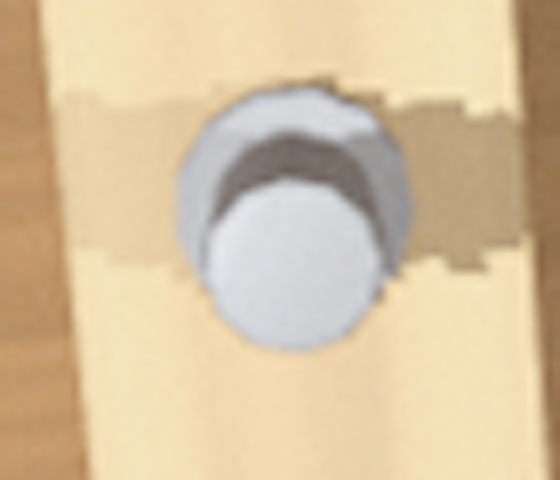

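Run:
```python
from h import *
w=np.load('w7.npy'); C=cam('wrist',{'tool_pos':w[:3],'tcp_rot':w[3:]}); R=Ro.from_euler('xyz',w[3:]).as_matrix()
h=unproj(C,321.3,213.7,88);c=unproj(C,321.4,205.6,55); print('head',h,'collar',c)
w6=np.load('w6.npy'); C6=cam('wrist',{'tool_pos':w6[:3],'tcp_rot':w6[3:]})
q=unproj(C6,323.4,213.2,59.5);print('hole',q)
print(R.round(3)); print('tool-frame to head', (R.T@(h-w[:3])).round(2))
o=readout.get_obs();print(o['tool_pos'],o['tcp_rot'],w)
```

```text
head [ 537.20492617 -270.55216871   88.        ] collar [ 536.51688128 -270.42516443   55.        ]
hole [622.52373635  34.27626478  59.5       ]
[[-0.002 -0.992  0.126]
 [ 0.002  0.126  0.992]
 [-1.     0.002  0.001]]
tool-frame to head [187.67   2.46  -2.07]
[ 540.3711531  -268.96202161  276.05741771] [0.91009126 1.56925238 2.354741  ] [ 540.2096871  -269.11284532  275.67173659    0.91053557    1.5685159
    2.35459681]
```

Call:
{"api": "arm_command", "payload": {"plan": [{"tx": 4,"ty": 0.1,"tz": -0.1,"wx": 0,"wy": 0,"wz": 0,"jaw": -0.2},{"tx": 4,"ty": 0.1,"tz": -0.1,"wx": 0,"wy": 0,"wz": 0,"jaw": -0.2},{"tx": 4,"ty": 0,"tz": 0,"wx": 0,"wy": 0,"wz": 0,"jaw": -0.2},{"tx": 4,"ty": 0,"tz": 0,"wx": 0,"wy": 0,"wz": 0,"jaw": -0.2},{"tx": 2.6,"ty": 0,"tz": 0,"wx": 0,"wy": 0,"wz": 0,"jaw": -0.2},{"tx": 0.8,"ty": 0,"tz": 0,"wx": 0,"wy": 0,"wz": 0,"jaw": -0.2},{"tx": 0,"ty": 0,"tz": 0,"wx": 0,"wy": 0,"wz": 0,"jaw": -0.2},{"tx": 0,"ty": 0,"tz": 0,"wx": 0,"wy": 0,"wz": 0,"jaw": -0.2}]}}

```text
time: 13.85
tool_pos: [538.9, -272.1, 84.4]
tcp_rot: [-2.055, 1.568, -0.611]
contact_force: [-0.2, 0.1, -0.0]
grip_width: 36.6
```

Run:
```python
from h import *
o=readout.get_obs(); im=imaging.capture('wrist'); cv2.imwrite('pics/w8.png',im)
im2=imaging.capture('scene'); crop(im2,100,100,320,330,2.5,'pics/s8.png')
print(o['time'],o['tool_pos'],o['contact_force'],o['grip_width'])
```

```text
13.85 [ 538.88554867 -272.14769241   84.35944974] [-0.19994996  0.11122833 -0.01588861] 36.62527591188791
```

View pics/w8.png

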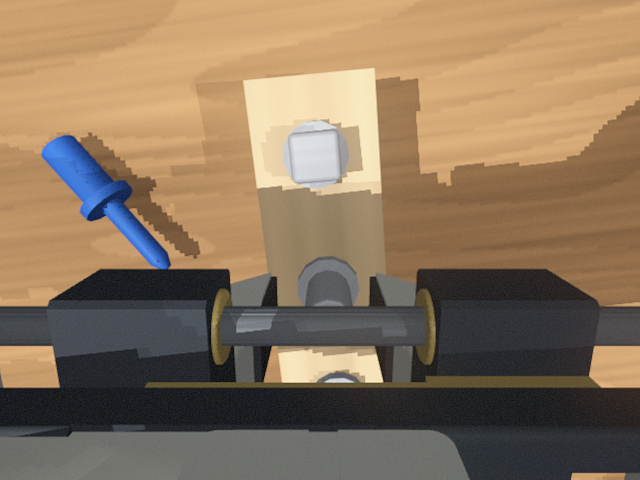

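View pics/s8.png

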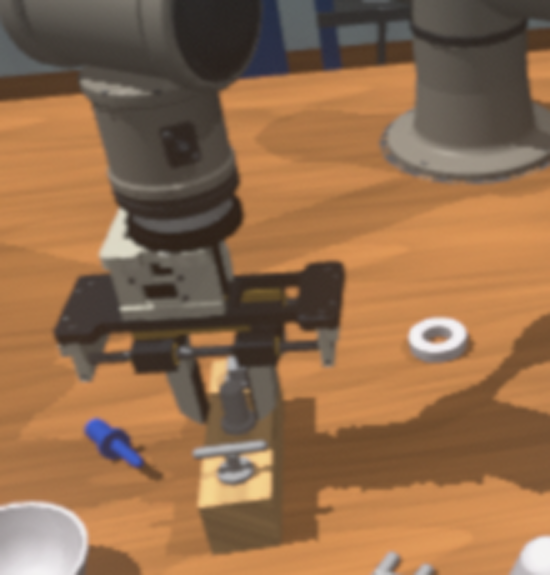

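Pin head is between the fingers, about 1.7 mm off centre (col 328 vs 323); I'll correct, lower and close.

Call:
{"api": "arm_command", "payload": {"plan": [{"tx": 0.2,"ty": 0,"tz": 0.17,"wx": 0,"wy": 0,"wz": 0,"jaw": -0.2},{"tx": 0.2,"ty": 0,"tz": 0,"wx": 0,"wy": 0,"wz": 0,"jaw": -0.2},{"tx": 0,"ty": 0,"tz": 0,"wx": 0,"wy": 0,"wz": 0,"jaw": -0.2},{"tx": 0,"ty": 0,"tz": 0,"wx": 0,"wy": 0,"wz": 0,"jaw": -1},{"tx": 0,"ty": 0,"tz": 0,"wx": 0,"wy": 0,"wz": 0,"jaw": -1},{"tx": 0,"ty": 0,"tz": 0,"wx": 0,"wy": 0,"wz": 0,"jaw": -1},{"tx": 0,"ty": 0,"tz": 0,"wx": 0,"wy": 0,"wz": 0,"jaw": -1},{"tx": 0,"ty": 0,"tz": 0,"wx": 0,"wy": 0,"wz": 0,"jaw": -1}]}}

```text
time: 14.75
tool_pos: [538.1, -270.5, 78.9]
tcp_rot: [-2.5, 1.571, -1.057]
contact_force: [0.0, -0.4, 0.5]
grip_width: 17.3
```

Run:
```python
from h import *
o=readout.get_obs(); print(o['time'],o['tool_pos'],o['contact_force'],o['moment'],o['grip_width'],Ro.from_euler('xyz',o['tcp_rot']).as_matrix().round(4))
im=imaging.capture('wrist'); cv2.imwrite('pics/w9.png',im[200:420,200:450])
```

```text
14.75 [ 538.05534828 -270.51098339   78.86836718] [ 0.00617579 -0.37382405  0.53835632] [ 0.08773044 -0.16731066  0.03807772] 17.307188045208704 [[ 1.000e-04 -9.918e-01  1.275e-01]
 [-1.000e-04  1.275e-01  9.918e-01]
 [-1.000e+00 -1.000e-04 -1.000e-04]]
```

View pics/w9.png

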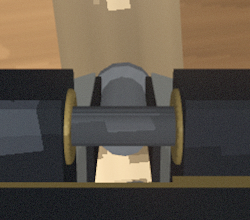

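Call:
{"api": "arm_command", "payload": {"plan": [{"tx": -1.5,"ty": 0,"tz": 0,"wx": 0,"wy": 0,"wz": 0,"jaw": -1},{"tx": -3,"ty": 0,"tz": 0,"wx": 0,"wy": 0,"wz": 0,"jaw": -1},{"tx": -3,"ty": 0,"tz": 0,"wx": 0,"wy": 0,"wz": 0,"jaw": -1},{"tx": -3,"ty": 0,"tz": 0,"wx": 0,"wy": 0,"wz": 0,"jaw": -1},{"tx": 0,"ty": -0.57,"tz": 3.91,"wx": 0,"wy": 0,"wz": 0,"jaw": -1},{"tx": 0,"ty": -0.57,"tz": 3.91,"wx": 0,"wy": 0,"wz": 0,"jaw": -1},{"tx": 0,"ty": -0.57,"tz": 3.91,"wx": 0,"wy": 0,"wz": 0,"jaw": -1},{"tx": 0,"ty": -0.57,"tz": 3.91,"wx": 0,"wy": 0,"wz": 0,"jaw": -1},{"tx": 0,"ty": -0.57,"tz": 3.91,"wx": 0,"wy": 0,"wz": 0,"jaw": -1},{"tx": 0,"ty": -0.57,"tz": 3.91,"wx": 0,"wy": 0,"wz": 0,"jaw": -1},{"tx": 0,"ty": -0.57,"tz": 3.91,"wx": 0,"wy": 0,"wz": 0,"jaw": -1},{"tx": 0,"ty": -0.57,"tz": 3.91,"wx": 0,"wy": 0,"wz": 0,"jaw": -1},{"tx": 0,"ty": 0,"tz": 0,"wx": 0,"wy": 0,"wz": 0,"jaw": -1},{"tx": 0,"ty": 0,"tz": 0,"wx": 0,"wy": 0,"wz": 0,"jaw": -1},{"tx": 0,"ty": 0,"tz": 0,"wx": 0,"wy": 0,"wz": 0,"jaw": -1}]}}

```text
time: 16.3
tool_pos: [622.8, 33.1, 183.5]
tcp_rot: [2.345, 1.57, -2.495]
contact_force: [0.0, 0.4, -1.8]
grip_width: 17.5
```

Run:
```python
from h import *
o=readout.get_obs(); print(o['time'],o['tool_pos'],o['contact_force'],o['moment'],o['grip_width'])
o=readout.get_obs(); R=Ro.from_euler('xyz',o['tcp_rot']).as_matrix();print(R.round(4))
im=imaging.capture('wrist'); cv2.imwrite('pics/w10.png',im)
o=readout.get_obs(); print(o['tool_pos'], 'tool d', (R.T@(np.array([623.6,34.3,184])-o['tool_pos'])).round(2))
im2=imaging.capture('scene'); crop(im2,280,130,480,330,3,'pics/s10.png')
o=readout.get_obs(); print(o['tool_pos'])
```

```text
16.3 [622.82853977  33.07459123 183.54081292] [ 0.02001513  0.4220997  -1.79629073] [ 0.08328211 -0.18004969  0.01743248] 17.466084665347367
[[-7.000e-04 -9.918e-01  1.280e-01]
 [-5.000e-04  1.280e-01  9.918e-01]
 [-1.000e+00  6.000e-04 -6.000e-04]]
[622.8428461   32.73604697 183.65231205] tool d [-0.35 -0.55  1.65]
[622.9073877   32.59542502 183.73339517]
```

View pics/w10.png

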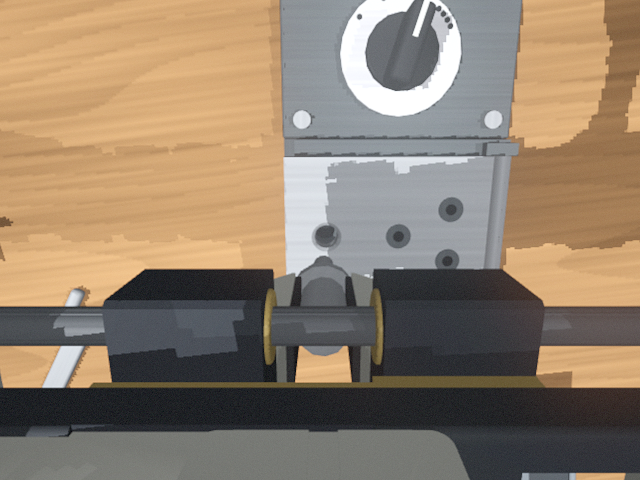

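View pics/s10.png

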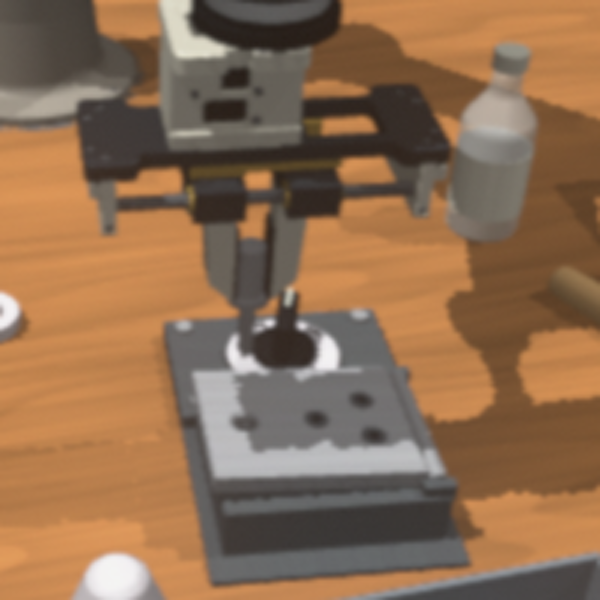

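Run:
```python
from h import *
o=readout.get_obs(); o['tool_pos']=np.array([622.84,32.74,183.65]); C=cam('wrist',o); R=Ro.from_euler('xyz',o['tcp_rot']).as_matrix()
im=cv2.imread('pics/w10.png'); crop(im,295,215,355,290,8,'pics/w10c.png')
h=unproj(C,326.5,236,59.5); print('hole',h)
print('tip pred',proj(C,o['tool_pos']+R@np.array([70.87,0,0])), proj(C,o['tool_pos']+R@np.array([70.87,1.1,0])))
print('tool d', R.T@(h-o['tool_pos']))
```

```text
hole [622.60138249  34.15198708  59.5       ]
tip pred [[324.69216607 261.87302165]] [[324.69219099 259.82500974]]
tool d [124.1496254    0.3809645    1.41369191]
```

View pics/w10c.png

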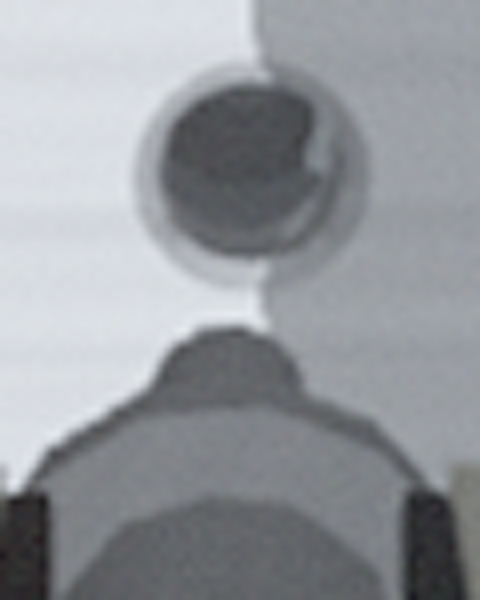

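Call:
{"api": "arm_command", "payload": {"plan": [{"tx": 1.5,"ty": -0.03,"tz": 0.17,"wx": 0,"wy": 0,"wz": 0,"jaw": -1},{"tx": 2.0,"ty": 0,"tz": 0,"wx": 0,"wy": 0,"wz": 0,"jaw": -1},{"tx": 1.2,"ty": 0,"tz": 0,"wx": 0,"wy": 0,"wz": 0,"jaw": -1},{"tx": 0,"ty": 0,"tz": 0,"wx": 0,"wy": 0,"wz": 0,"jaw": -1},{"tx": 0,"ty": 0,"tz": 0,"wx": 0,"wy": 0,"wz": 0,"jaw": -1},{"tx": 0,"ty": 0,"tz": 0,"wx": 0,"wy": 0,"wz": 0,"jaw": -1}]}}

```text
time: 17.0
tool_pos: [624.2, 35.3, 137.9]
tcp_rot: [-1.556, 1.569, -0.114]
contact_force: [0.0, 0.5, -0.6]
grip_width: 17.3
```

Run:
```python
from h import *
o=readout.get_obs(); print(o['time'],o['tool_pos'],o['contact_force'],o['moment'],o['grip_width'])
im=imaging.capture('wrist'); crop(im,285,230,365,305,7,'pics/w11.png')
im2=imaging.capture('scene'); crop(im2,330,200,430,290,6,'pics/s11.png')
o=readout.get_obs(); print(o['tool_pos'])
```

```text
17.0 [624.24309499  35.31359866 137.85439104] [ 0.04766617  0.45436775 -0.64047751] [ 0.0532158  -0.14960161  0.02497692] 17.318882944214614
[624.15206853  35.48655582 137.79882968]
```

View pics/w11.png

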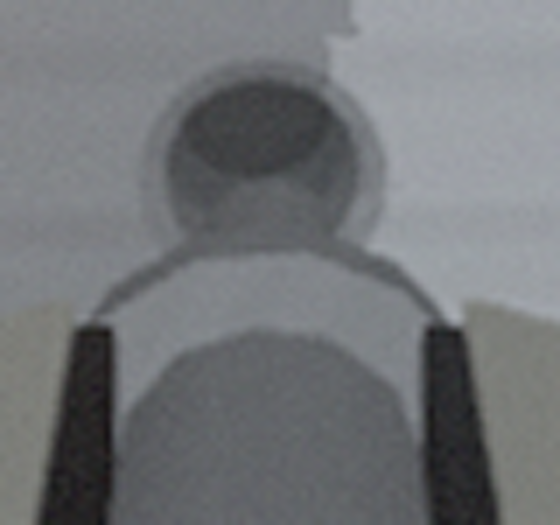

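View pics/s11.png

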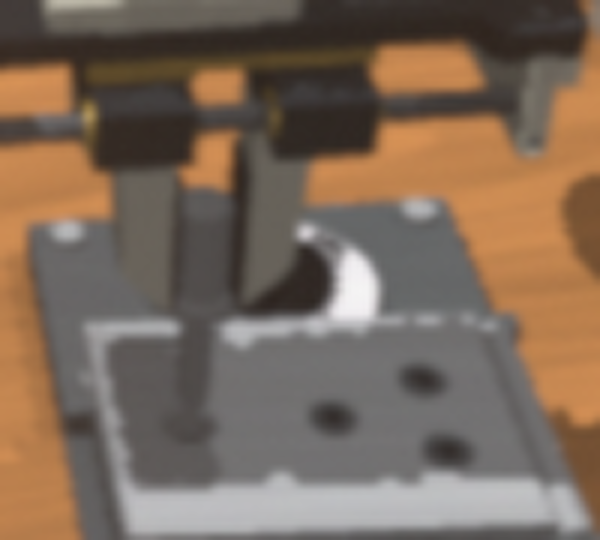

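Call:
{"api": "arm_command", "payload": {"plan": [{"tx": 0.5,"ty": 0.03,"tz": -0.03,"wx": 0,"wy": 0,"wz": 0,"jaw": -1},{"tx": 0.5,"ty": 0,"tz": 0,"wx": 0,"wy": 0,"wz": 0,"jaw": -1},{"tx": 0.5,"ty": 0,"tz": 0,"wx": 0,"wy": 0,"wz": 0,"jaw": -1},{"tx": 0.5,"ty": 0,"tz": 0,"wx": 0,"wy": 0,"wz": 0,"jaw": -1},{"tx": 0.5,"ty": 0,"tz": 0,"wx": 0,"wy": 0,"wz": 0,"jaw": -1},{"tx": 0,"ty": 0,"tz": 0,"wx": 0,"wy": 0,"wz": 0,"jaw": -1},{"tx": 0,"ty": 0,"tz": 0,"wx": 0,"wy": 0,"wz": 0,"jaw": -1}]}}

```text
time: 17.8
tool_pos: [623.3, 35.4, 111.6]
tcp_rot: [1.917, 1.571, -2.923]
contact_force: [-0.5, -0.2, -0.5]
grip_width: 17.4
```

Call:
{"api": "arm_command", "payload": {"plan": [{"tx": 0.4,"ty": 0,"tz": 0,"wx": 0,"wy": 0,"wz": 0,"jaw": -1},{"tx": 0.4,"ty": 0,"tz": 0,"wx": 0,"wy": 0,"wz": 0,"jaw": -1},{"tx": 0.4,"ty": 0,"tz": 0,"wx": 0,"wy": 0,"wz": 0,"jaw": -1},{"tx": 0,"ty": 0,"tz": 0,"wx": 0,"wy": 0,"wz": 0,"jaw": -1},{"tx": 0,"ty": 0,"tz": 0,"wx": 0,"wy": 0,"wz": 0,"jaw": -1}]}}

```text
time: 18.3
tool_pos: [623.2, 35.3, 99.6]
tcp_rot: [2.026, 1.571, -2.814]
contact_force: [-0.3, 0.6, -0.9]
grip_width: 17.6
```

The tip is past the mouth of the lower hole with no force. On to the collar.

Call:
{"api": "arm_command", "payload": {"plan": [{"tx": 0.4,"ty": 0,"tz": 0,"wx": 0,"wy": 0,"wz": 0,"jaw": -1},{"tx": 0.4,"ty": 0,"tz": 0,"wx": 0,"wy": 0,"wz": 0,"jaw": -1},{"tx": 0.3,"ty": 0,"tz": 0,"wx": 0,"wy": 0,"wz": 0,"jaw": -1},{"tx": 0.3,"ty": 0,"tz": 0,"wx": 0,"wy": 0,"wz": 0,"jaw": -1},{"tx": 0,"ty": 0,"tz": 0,"wx": 0,"wy": 0,"wz": 0,"jaw": -1},{"tx": 0,"ty": 0,"tz": 0,"wx": 0,"wy": 0,"wz": 0,"jaw": -1}]}}

```text
time: 18.9
tool_pos: [623.5, 35.1, 86.3]
tcp_rot: [-2.047, 1.57, -0.604]
contact_force: [-1.0, -2.2, 3.2]
grip_width: 17.4
```

Call:
{"api": "arm_command", "payload": {"plan": [{"tx": 0.2,"ty": 0,"tz": 0,"wx": 0,"wy": 0,"wz": 0,"jaw": -1},{"tx": 0.2,"ty": 0,"tz": 0,"wx": 0,"wy": 0,"wz": 0,"jaw": -1},{"tx": 0,"ty": 0,"tz": 0,"wx": 0,"wy": 0,"wz": 0,"jaw": -1},{"tx": 0,"ty": 0,"tz": 0,"wx": 0,"wy": 0,"wz": 0,"jaw": -1}]}}

```text
time: 19.3
tool_pos: [623.8, 34.8, 82.7]
tcp_rot: [-1.984, 1.569, -0.541]
contact_force: [-0.8, -3.8, 6.9]
grip_width: 17.4
```

Call:
{"api": "arm_command", "payload": {"plan": [{"tx": 0.15,"ty": 0,"tz": -0.05,"wx": 0,"wy": 0,"wz": 0,"jaw": -1},{"tx": 0.1,"ty": 0,"tz": 0,"wx": 0,"wy": 0,"wz": 0,"jaw": -1},{"tx": 0,"ty": 0,"tz": 0,"wx": 0,"wy": 0,"wz": 0,"jaw": -1},{"tx": 0,"ty": 0,"tz": 0,"wx": 0,"wy": 0,"wz": 0,"jaw": -1}]}}

```text
time: 19.7
tool_pos: [624.5, 34.6, 82.2]
tcp_rot: [-1.604, 1.567, -0.161]
contact_force: [-4.4, -2.9, 18.1]
grip_width: 17.6
```

Firm stop at 18 N. I'll check with images.

Call:
{"api": "arm_command", "payload": {"plan": [{"tx": 0.03,"ty": 0,"tz": -0.02,"wx": 0,"wy": 0,"wz": 0,"jaw": -1},{"tx": 0,"ty": 0,"tz": 0,"wx": 0,"wy": 0,"wz": 0,"jaw": -1},{"tx": 0,"ty": 0,"tz": 0,"wx": 0,"wy": 0,"wz": 0,"jaw": -1},{"tx": 0,"ty": 0,"tz": 0,"wx": 0,"wy": 0,"wz": 0,"jaw": -1},{"tx": 0,"ty": 0,"tz": 0,"wx": 0,"wy": 0,"wz": 0,"jaw": -1}]}}

```text
time: 20.2
tool_pos: [624.5, 34.5, 82.1]
tcp_rot: [-1.548, 1.566, -0.105]
contact_force: [-4.1, -1.8, 19.1]
grip_width: 16.9
```

Run:
```python
from h import *
im=imaging.capture('wrist'); cv2.imwrite('pics/w12.png',im)
im2=imaging.capture('scene'); crop(im2,320,180,450,300,5,'pics/s12.png')
for i in range(3):
    o=readout.get_obs(); print(o['time'],o['tool_pos'],o['contact_force'],o['grip_width'],Ro.from_euler('xyz',o['tcp_rot']).as_matrix()[:,0].round(4)); imaging.capture('top')
```

```text
20.3 [624.53035806  34.5523716   82.08449394] [-5.08465376 -2.3900126  20.29130702] 17.09255483434945 [ 4.5e-03 -5.0e-04 -1.0e+00]
20.35 [624.52417112  34.54554642  82.09465166] [-4.13055871 -1.75562869 19.80187213] 17.323244475293222 [ 4.6e-03 -5.0e-04 -1.0e+00]
20.4 [624.53811964  34.53187228  82.10774131] [-4.38925872 -1.86932758 19.3257346 ] 17.14643508288942 [ 4.6e-03 -5.0e-04 -1.0e+00]
```

View pics/s12.png

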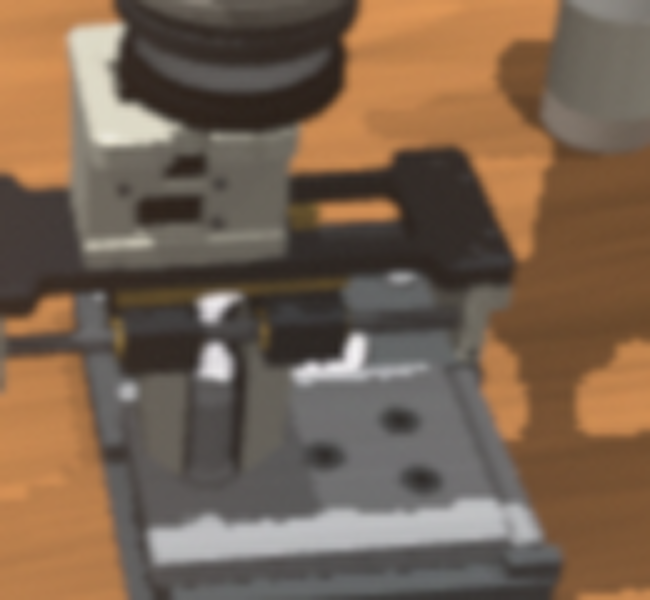

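View pics/w12.png

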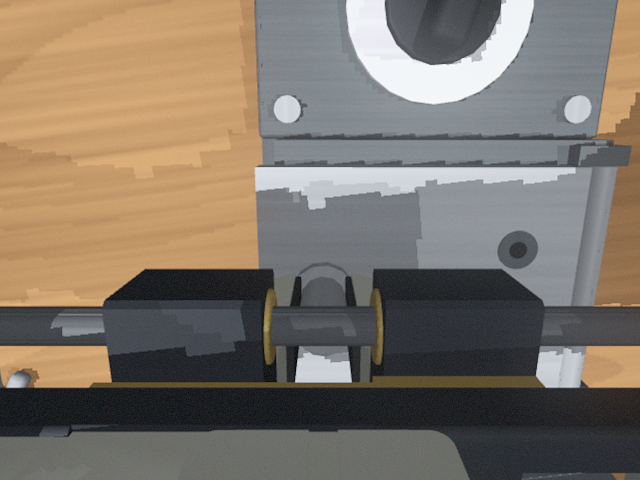

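The collar is on the cover, the gripper still holds the head, and about 19 N of downward push is steady. I'm handing it in.

Run:
```python
from h import *
print(bot.close_job())
```

```text
the job is handed in; nothing more can be done
None
```

I set the dial to three dots and swung the cover down. The round-headed pin is now through the cover into the lower hole with its collar on the cover. I handed the job in at about 20.4 s, with the gripper still holding the pin's head and pressing down; it reported no verdict.

- **Dial:** the picture taken after I let go shows the pointer at the three-dot mark.
- **Pin and cover:** the push met a firm stop at about 19–20 N, steady over the last readings and well above the 8–9 N needed to shut the cover. The tool height puts the pin tip at about 11 mm, against 12 mm when home. That is inferred from the grip, as the tip itself is out of sight.
- **Upright and held:** the tool leans less than 0.005 rad, and the fingers are closed on the head at about 17 mm.
- **Disagreements:** the top and wrist cameras differed by about 2.5 mm in x, so I placed the pin by the measured distance from rack to hole, on which both agreed. About 5 N of sideways force remained at the end.
- **Other things on the bench:** I touched none of the other pins or loose things. The blue look-alike pin fell over by itself early on, while the arm was still away from it.

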